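# Refit the cone of the yerba mill and check that it runs free

## Task

Put the mill's steel cone, small end down, into its matching cup and pressing only lightly feel for the angle at which its slot drops over the hidden drive tongue, then press it fully home with about 10 newtons, and never push harder than 15. Keeping it home, swing its wing grip into line with the mill's long base and back out again by more than 30 degrees to check that it rocks free, and leave it there, seated upright and let go. Do not disturb the other things on the counter.

Things in the scene. Friction and masses are not known exactly. Their poses are not given: they have to be found in the camera images.
- cone: The mill's loose steel grinding cone with a black wing grip, about 0.22 kg, 76 mm high, small end down; stands upright on the coaster at the start. Origin: centre of its underside, z up, x along the wing. Above two jaws 20 mm high it widens from 36 mm diameter at height 20 to 60 at height 41 (sides 30 degrees from the axis). Same after a half turn.
- cone_grip (a point): On the cone's axis, 67 mm above its underside: where to grip the black upright wing, which is 36 mm long along x, 14 mm thick along y, and runs from height 41 to 76 mm.
- cone_slot (a point): Centre of the cone's underside. The two jaws (together 22 mm along x, 23 mm along y) stand either side of a slot 9 mm wide and 20 mm deep that runs along x, parallel to the wing, right across the underside.
- mill: Hand mill fixed to the counter. Origin: centre of its underside, z up, x along its oblong wooden base (140 mm along x, 92 along y, 12 high); two small ears on the drum also point along +x and -x. A grey drum 84 mm across holds the open conical steel cup, all on the mill's z axis, and a drive tongue that can turn either way.
- mill_rim (a point): Centre of the cup's mouth, 79 mm above the mill's underside. The cup is 58 mm inside diameter here and narrows with the cone's own taper to 33 mm at height 57.
- mill_home (a point): On the mill's axis, 40 mm above its underside: where the underside centre (origin) of the cone is when the cone is fully home. If the slot is not over the tongue the cone stands 7 to 18 mm higher.
- mill_tongue (a point): On the axis, 48 mm up: lowest place of the top of the drive tongue (20 mm long, 6 wide); it may stand up to 10 mm higher, set once, unmeasured. Sprung: 3 N starts it down, then 2.5 N per mm, solid after 1.2 mm. Enters the slot if aligned within 0.15 rad. Its angle, unmeasured, is 0.35 to 1.5 rad counter-clockwise from above from the mill's x. It turns at 0.035 N m; a push over 6 N may drag it along.
- coaster: Round cork coaster lying on the counter, fixed, 96 across, 8 thick. Origin: centre of its underside.
- mate_cup: Bystander, loose: black ceramic mate cup, 76 across, 85 high, open at the top; origin at the centre of its underside (mm).
- bombilla: Bystander, loose: silver metal drinking straw lying flat, 170 long along its x, 16 wide and 12 high at the strainer end; origin under its middle (mm).
- canister: Bystander, loose: white plastic canister with a screw cap, 80 across, 115 high; origin at the centre of its underside (mm).
- sugar_bowl: Bystander, loose: white ceramic bowl, 90 across, 50 high; origin at the centre of its underside (mm).
- spoon: Bystander, loose: metal spoon lying flat, 160 long along its x; origin under its middle (mm).
- spice_jar: Bystander, loose: small amber jar with a dark cap, 48 across, 85 high; origin at the centre of its underside (mm).
There are look-alikes about, which are no part of the job. Leave any yellow look-alike of the cone alone. Leave any orange look-alike of the mill alone.

How it is judged:
By the outcome, as a careful person would: the job done as asked, in the order asked, and still so for the second after the job is handed in, with the robot touching nothing.
It also fails if it takes over 72 s, if anything falls off the work surface, if the arm or the gripper's body presses on something with over 40 N, if the wrist force passes 120 N, or if a joint passes its speed limit or range.

## Robot

A 6-joint arm with a two-finger parallel gripper is mounted at the origin on the work surface. World frame = base frame: x ahead of the robot, y to its left, z up, the work surface at z = 0. Lengths are in m, angles in rad, forces in N, time in s.
With the tool pointing down it reaches from about 0.35 to 0.975 m from the base axis. Payload 4.9 kg.
Tool frame: the origin (TCP) lies at the very end of the fingers, on their centre line; the grasp point (between the pads) lies 19 mm behind it; z points along the fingers, y is the line along which they close (so a half turn about z gives the same grasp; the last joint's range is limited). The gripper opens to 85 mm and grips with 20 to 120 N. Pads are 22 mm wide; open, the fingers measure 114 mm over their backs; the gripper's body (76 mm by 85 mm) begins 54 mm behind the grasp point. The pads swing forward as they close: fully open they stand 13 mm farther back than shut.
Start: joints at [-1.296, 0.053, 1.613, -0, 1.476, -0.119], TCP at [0.24, -0.577, 0.231] pointing down, gripper open.
Joint ranges: [-3.01, 3.01], [-1.01, 2.22], [0.06, 2.58], [-1.02, 4.17], [0.09, 2.62], [-3.14, 3.14]. Speed limits (rad/s): [2.57, 2.57, 3.14, 3.14, 3.14, 3.14].

## Interface

Orientations are given as a unit quaternion [w, x, y, z].
In Python, from plant import state, optics, ticket, nets gives the robot as it stands. The module is installed in compiled form; this text tells all that it offers.
- The arm moves only by the shell command python3 -m inch 'ROWS' [OPENING]. ROWS is JSON, a list of rows, each an object of numbers: "dx", "dy", "dz": the shift along the tool's x, y, z as a fraction of full scale; "rx", "ry", "rz": the turn, a rotation vector about the tool's x, y, z as a fraction of full scale. In form: [{"dx": .., "dy": .., "dz": .., "rx": .., "ry": .., "rz": ..}, ...]. A call has 1 to 5 rows; each row is the pose to reach, as a shift and turn from the pose commanded when the call began, along the tool's axes at that moment; what a row does not reach only later rows make up. Full scale, the value 1, is 0.8 m for a shift and 1.5 rad for a turn. A row lasts 1/10 s, in which the tool goes at most 50 mm and 8.59 degrees, less where a joint would pass 70% of its speed; a pose out of reach is approached as far as the arm can. A call with a number of a shift or a turn outside -1 to 1 is refused whole. A call with a gripper value outside its range is refused whole. OPENING is the opening, from -1 (shut) to 1 (fully open), set as the call begins (- or left out, the last holds). The fingers move at their own pace and stop on an object; the grip force is fixed at half the most. Time passes only in rows, so rows that repeat a pose let the fingers close. It gives the time, the measured TCP pose, the force, the opening and the grip force at its end, in the units of the state.
- state(): the state, without advancing time (a new reading comes with each control period).
- optics.grab_frame(name): name is "scene" or "top" or "wrist"; returns the picture (420x560x3 uint8, red, green, blue); there is no depth.
- optics.camera_info(name): a dict with "fx", "fy", "cx", "cy" (pixels), "R" (3x3) and "t" (3): a world point X has camera coordinates R X + t. Camera axes: x right, y down, z forward; pixel columns grow to the right and rows downward; lengths in m; the calibration is good to about 2 mm. A picture is of the moment at which its call begins: read the wrist's pose just before it. camera_info takes no time and is no camera call; for the wrist camera it gives the pose at the moment of the call.
- ticket.job_done(): hands the job in; it is judged then, once.
Trained networks look in the newest picture that a camera, given by its name, has taken for a name from the list of things; names that differ only in an ending like _2 or _b are one class to them, and where a whole thing is asked for, a point or a joint stands for the part that bears it (a point fixed in the world has none). Each returns a list of dicts, best first, with "confidence" (0 to 1); they miss things now and then, are a little off and sometimes report something else, mostly with a low value. They report only what shows in the picture. A call takes as long as a camera call. They do not tell look-alikes from the thing itself.
- nets.boxes_of(camera, name): "bbox" ([centre column, centre row, width, height] in pixels, round what is visible of it).
- nets.outline_of(camera, name): "pixels" (420x560 bool, what is visible of it) and "bbox" ([centre column, centre row, width, height] in pixels, round what is visible of it).
The state is a dict: "time": time; "joint_pos": joint angles; "joint_vel": joint speeds; "joint_efforts": joint torques, N m; "tool_pos": TCP position; "tool_rot": TCP orientation; "contact_force": force on the tool from outside, world axes, zero at the start; "ft_torque": the same for the moment, N m; "gripper_width": opening from 0.0 (shut) to 1.0 (fully open); "grasp_force": force on a finger pad.
Only numpy, scipy, OpenCV 4.12 (cv2) and the standard library are available. Lean on these libraries where they do the work, as an engineer would, in place of code of your own. Each camera call takes 0.05 s, during which the arm holds its last target. There are 200 camera calls.

## Working session

There is one attempt and no reset: what is moved stays moved. The work goes in short steps, Python scripts to look and compute and a shell command to move; the robot and the scene stay as the last step left them, time stands still between calls to the robot, and variables do not carry over. Pictures are saved under pics/ and viewed, at most 10 in all, crops included, and the job is handed in when it is done.

```bash
mkdir -p pics; python3 - <<'E'
from plant import state, optics, nets
import cv2, numpy as np
s=state(); print(s['time'],s['tool_pos'],s['tool_rot'],s['contact_force'],s['gripper_width'])
ims=[]
for c in ("scene","top"):
    im=optics.grab_frame(c); ims.append(im)
    cv2.imwrite(f'pics/{c}0.png',cv2.resize(im[:,:,::-1],(784,588),interpolation=cv2.INTER_CUBIC))
    for n in ("cone","mill","coaster"):
        print(c,n,[(np.round(d['bbox']).tolist(),round(d['confidence'],2)) for d in nets.boxes_of(c,n)])
    k=optics.camera_info(c); print(k)
E
```

```text
0.0 [ 0.23963692 -0.57655122  0.23006589] [-1.02294250e-03  9.80676502e-01  1.95633694e-01 -9.75852106e-05] [ 0.03105838 -1.00754861 -0.70301103] 1.0027121897731928
scene cone [([353.0, 248.0, 22.0, 23.0], 0.9), ([325.0, 268.0, 24.0, 30.0], 0.86), ([299.0, 297.0, 26.0, 26.0], 0.55)]
scene mill [([239.0, 214.0, 43.0, 44.0], 0.68), ([263.0, 179.0, 37.0, 41.0], 0.65)]
scene coaster [([323.0, 282.0, 38.0, 23.0], 0.93)]
{'fx': 407.72304329804683, 'fy': 407.72304329804683, 'cx': 277.408436805604, 'cy': 216.82912919933068, 'R': array([[-0.58526132,  0.81081647,  0.00677058],
       [ 0.5579356 ,  0.40875845, -0.72223569],
       [-0.58836812, -0.41891907, -0.69161388]]), 't': array([ 0.31128574, -0.24024366,  1.54220323])}
top cone [([197.0, 187.0, 28.0, 23.0], 0.83), ([202.0, 140.0, 29.0, 18.0], 0.72), ([187.0, 238.0, 28.0, 26.0], 0.57)]
top mill [([364.0, 289.0, 56.0, 73.0], 0.89), ([338.0, 208.0, 49.0, 60.0], 0.78), ([197.0, 186.0, 26.0, 26.0], 0.4), ([414.0, 134.0, 35.0, 33.0], 0.2)]
top coaster [([199.0, 191.0, 41.0, 40.0], 0.86), ([338.0, 208.0, 53.0, 62.0], 0.19)]
{'fx': 430.5223565985859, 'fy': 430.5223565985859, 'cx': 286.51364291829265, 'cy': 211.61767382131924, 'R': array([[-0.0213603 , -0.99977025, -0.00178359],
       [-0.9755132 ,  0.02123259, -0.21891361],
       [ 0.21890119, -0.00293614, -0.97574261]]), 't': array([-0.0059735 ,  0.52935504,  0.91871109])}
```

View pics/top0.png

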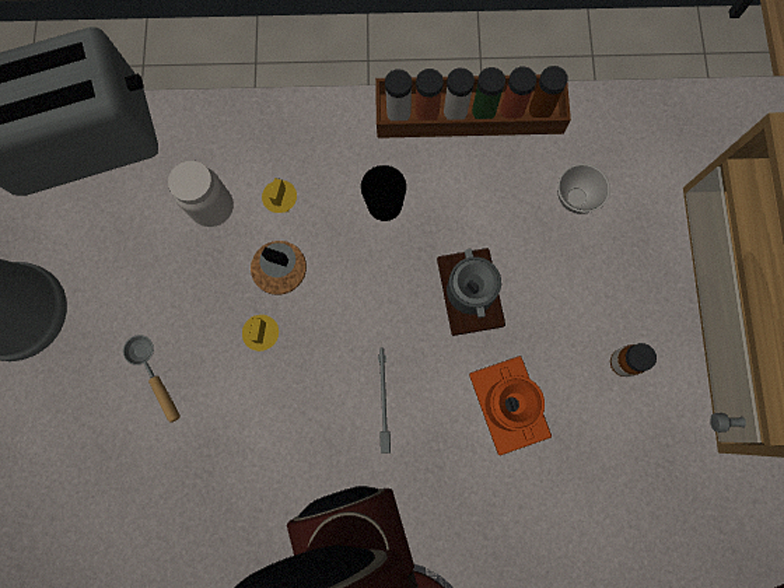

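View pics/scene0.png

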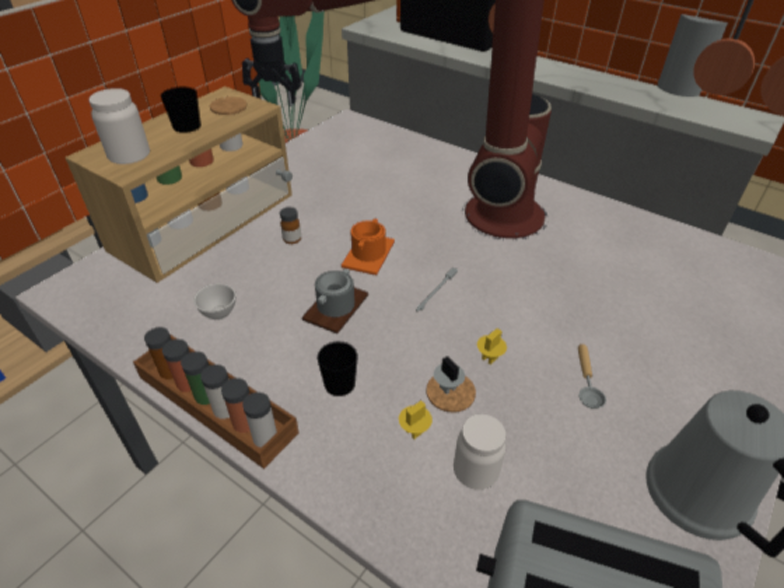

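The top view shows two yellow look-alikes at (280,195) and (260,333), the orange mill at (511,403), and the grey-and-black cone on the cork coaster at (277,262). The grey steel mill on its dark wood base is at (472,288). I take the steel cone on the coaster and the grey mill, because they match the described colours and the coaster. Next I'll localise both.

```bash
cat > h.py <<'E'
from plant import state, optics, nets
import numpy as np, cv2
from scipy.spatial.transform import Rotation as Ro
def rot(s): return Ro.from_quat(np.roll(s['tool_rot'],-1))
def ray(k,u,v,z):
    R,t=np.array(k['R']),np.array(k['t']); c=-R.T@t
    d=R.T@np.array([(u-k['cx'])/k['fx'],(v-k['cy'])/k['fy'],1]); return c+d*(z-c[2])/d[2]
def proj(k,X):
    p=np.asarray(X)@np.array(k['R']).T+k['t']; return np.c_[k['fx']*p[...,0]/p[...,2]+k['cx'],k['fy']*p[...,1]/p[...,2]+k['cy']]
def go(target,yaw=None):  # world TCP target, tool-x yaw (tool down); prints fractions
    s=state(); R=rot(s); d=R.inv().apply(np.array(target)-s['tool_pos'])/0.8
    m=R.as_matrix(); y0=np.arctan2(m[1,0],m[0,0]); out=[d.round(4).tolist()]
    if yaw is not None:
        T=Ro.from_euler('z',yaw)*Ro.from_euler('x',np.pi); out.append((((R.inv()*T).as_rotvec())/1.5).round(4).tolist())
    print('t',round(s['time'],2),'pos',s['tool_pos'].round(4),'yaw',round(y0,3),'tilt',m[:,2].round(4),'F',s['contact_force'].round(2),'w',round(s['gripper_width'],3),'->',out)
E
python3 - <<'E'
from h import *
k=optics.camera_info('top'); im=optics.grab_frame('top')
def poly(mask,z):
    v,u=np.nonzero(mask); hull=cv2.convexHull(np.c_[u,v].astype(np.int32))[:,0]
    return np.array([ray(k,a,b,z)[:2] for a,b in hull])
for n,z,c in (('coaster',.008,(199,191)),('mill',.012,(338,208)),('cone',.076,(197,187))):
    for d in nets.outline_of('top',n):
        b=d['bbox']
        if np.hypot(b[0]-c[0],b[1]-c[1])<12:
            P=poly(d['pixels'],z); r=cv2.minAreaRect((P*1e3).astype(np.float32)); print(n,d['confidence'],np.round(b),r, (P.min(0)+P.max(0))/2)
# wing: dark pixels near cone
sub=im[165:205,180:215].astype(int).sum(2); v,u=np.nonzero(sub<90)
P=np.array([ray(k,a+180,b+165,.07)[:2] for a,b in zip(u,v)]); print(len(P),cv2.minAreaRect((P*1e3).astype(np.float32)),P.mean(0))
# mill base dark wood
sub=im[170:245,305:370].astype(int); m=(sub[...,0]-sub[...,2]>12)
v,u=np.nonzero(m);P=np.array([ray(k,a+305,b+170,.012)[:2] for a,b in zip(u,v)]); print(len(P),cv2.minAreaRect((P*1e3).astype(np.float32)))
# wrist look at orientation
kw=optics.camera_info('wrist'); s=state(); R=rot(s)
print('cam in tool', R.inv().apply(-np.array(kw['R']).T@kw['t']-s['tool_pos']), R.as_matrix().T@np.array(kw['R']).T, kw['fx'])
big=cv2.resize(im[120:245,150:390][:,:,::-1],None,fx=3.3,fy=3.3,interpolation=cv2.INTER_CUBIC); cv2.imwrite('pics/crop1.png',big)
E
```

```text
coaster 0.55 [199. 192.  42.  39.] ((595.0883178710938, 193.6729736328125), (92.01361846923828, 93.24888610839844), 18.37810516357422) [0.59656583 0.1942012 ]
mill 0.95 [336. 210.  49.  61.] ((549.01220703125, -140.25949096679688), (144.058349609375, 104.4270248413086), 8.213109016418457) [ 0.54705752 -0.13500505]
cone 0.6 [197. 187.  26.  25.] ((590.8446044921875, 181.96453857421875), (56.93105697631836, 55.794097900390625), 44.239219665527344) [0.59133786 0.18248964]
152 ((598.0648803710938, 186.8626708984375), (44.89890670776367, 19.87852668762207), 69.8652572631836) [0.59776601 0.18705772]
1272 ((549.9703369140625, -139.31436157226562), (154.79544067382812, 182.7886199951172), 88.2375259399414)
cam in tool [ 0.06852023  0.00096835 -0.1414152 ] [[-2.66210123e-04 -9.63479878e-01 -2.67780607e-01]
 [ 9.99999943e-01 -2.00725917e-04 -2.71919339e-04]
 [ 2.08238304e-04 -2.67780664e-01  9.63479877e-01]] 317.887781993925
```

View pics/crop1.png

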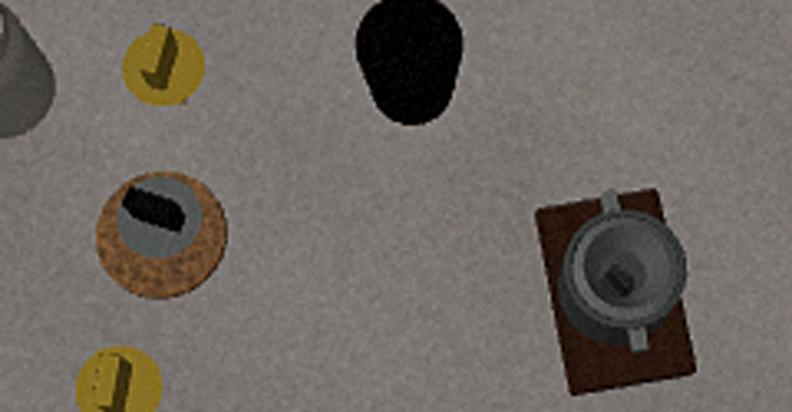

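The crop confirms it: the steel cone with the black wing is on the cork coaster at (160,215), and the grey mill is at (625,275) with a dark tongue visible inside its cup. I'll move over the mill for a wrist look, going +y first to stay clear of the shelf.

```bash
python3 - <<'E'
from h import *
go([.24,-.38,.231]); go([.549,-.139,.25],0.4)
E
```

```text
t 0.6 pos [ 0.2398 -0.5772  0.2314] yaw 0.394 tilt [ 0.e+00 -1.e-04 -1.e+00] F [-0.25 -0.37 -0.47] w 1.001 -> [[0.0948, -0.2275, 0.0004]]
t 0.6 pos [ 0.2398 -0.5772  0.2314] yaw 0.394 tilt [ 0.e+00 -1.e-04 -1.e+00] F [-0.25 -0.37 -0.47] w 1.001 -> [[0.567, -0.3575, -0.0233], [0.0, -0.0, -0.0041]]
```

```bash

python3 -m inch '[{"dx":0.0948,"dy":-0.2275},{"dx":0.0948,"dy":-0.2275},{"dx":0.0948,"dy":-0.2275},{"dx":0.0948,"dy":-0.2275}]' 0
python3 -m inch '[{"dx":0.472,"dy":-0.13,"dz":-0.023},{"dx":0.472,"dy":-0.13,"dz":-0.023},{"dx":0.472,"dy":-0.13,"dz":-0.023},{"dx":0.472,"dy":-0.13,"dz":-0.023},{"dx":0.472,"dy":-0.13,"dz":-0.023}]'
python3 - <<'E'
from h import *
go([.549,-.139,.25],0.4)
E
```

```text
t 0.6 pos [ 0.2398 -0.5772  0.2314] yaw 0.394 tilt [ 0.e+00 -1.e-04 -1.e+00] F [-0.25 -0.37 -0.47] w 1.001 -> [[0.567, -0.3575, -0.0233], [0.0, -0.0, -0.0041]]validation failed for argument at $[0]...
validation failed for argument at $[0]...
```

```bash

python3 -m inch '[{"dx":0.0948,"dy":-0.2275,"dz":0,"rx":0,"ry":0,"rz":0},{"dx":0.0948,"dy":-0.2275,"dz":0,"rx":0,"ry":0,"rz":0},{"dx":0.0948,"dy":-0.2275,"dz":0,"rx":0,"ry":0,"rz":0},{"dx":0.0948,"dy":-0.2275,"dz":0,"rx":0,"ry":0,"rz":0}]' 0
python3 - <<'E'
from h import *
go([.549,-.139,.25],0.4)
E
```

```text
time: 1.0
tool_pos: [0.2398, -0.3781, 0.2311]
tool_rot: [-0.0, 0.981, 0.195, 0.0]
contact_force: [0.4, 0.1, 0.4]
gripper_width: 0.5
grasp_force: 0.0
t 1.0 pos [ 0.2398 -0.3781  0.2311] yaw 0.393 tilt [ 0.e+00  4.e-04 -1.e+00] F [0.37 0.15 0.41] w 0.5 -> [[0.4715, -0.1279, -0.0235], [-0.0002, -0.0001, -0.0044]]
```

```bash

python3 -m inch '[{"dx":0.471,"dy":-0.13,"dz":-0.023,"rx":0,"ry":0,"rz":0},{"dx":0.471,"dy":-0.13,"dz":-0.023,"rx":0,"ry":0,"rz":0},{"dx":0.471,"dy":-0.13,"dz":-0.023,"rx":0,"ry":0,"rz":0},{"dx":0.471,"dy":-0.13,"dz":-0.023,"rx":0,"ry":0,"rz":0},{"dx":0.471,"dy":-0.13,"dz":-0.023,"rx":0,"ry":0,"rz":0}]'
python3 -m inch '[{"dx":0.2,"dy":-0.05,"dz":0,"rx":0,"ry":0,"rz":0},{"dx":0.2,"dy":-0.05,"dz":0,"rx":0,"ry":0,"rz":0},{"dx":0.2,"dy":-0.05,"dz":0,"rx":0,"ry":0,"rz":0},{"dx":0.2,"dy":-0.05,"dz":0,"rx":0,"ry":0,"rz":0}]'
python3 - <<'E'
from h import *
go([.549,-.139,.25],0.4)
k=optics.camera_info('wrist'); im=optics.grab_frame('wrist'); np.save('mill.npy',im); np.save('millk.npy',k,allow_pickle=True)
cv2.imwrite('pics/mill1.png',cv2.resize(im[:,:,::-1],(784,588),interpolation=cv2.INTER_CUBIC))
print([(np.round(d['bbox']),d['confidence']) for d in nets.boxes_of('wrist','mill')])
print(proj(k,[[.549,-.139,.079]]))
E
```

```text
time: 1.5
tool_pos: [0.4382, -0.2247, 0.2437]
tool_rot: [0.001, 0.981, 0.196, 0.0]
contact_force: [0.2, -1.3, 0.0]
gripper_width: 0.501
grasp_force: 0.0
time: 1.9
tool_pos: [0.5718, -0.1249, 0.2429]
tool_rot: [-0.0, 0.98, 0.198, 0.0]
contact_force: [-1.0, 0.2, 0.1]
gripper_width: 0.502
grasp_force: 0.0
t 1.9 pos [ 0.5718 -0.1249  0.2429] yaw 0.398 tilt [ 6.e-04  9.e-04 -1.e+00] F [-0.96  0.18  0.13] w 0.502 -> [[-0.033, 0.0052, -0.0089], [-0.0004, -0.0006, -0.0014]]
[(array([278., 202., 100., 131.]), 0.74), (array([261., 326.,  74.,  65.]), 0.61)]
[[278.8249297  220.60895765]]
```

View pics/mill1.png

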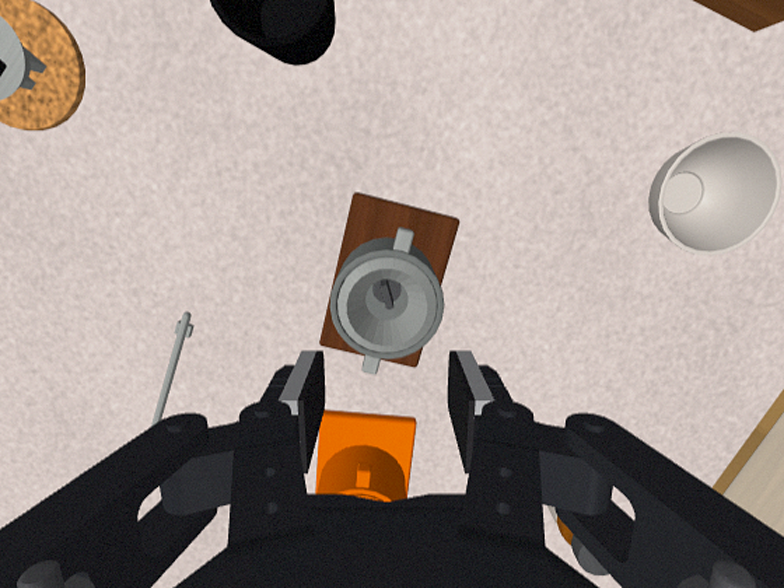

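The wrist view shows the mill centred at about (387,303), with a tongue-like bar in the cup around (388,293), and the coaster at the top left. I'll enlarge the cup and fit the pose.

```bash
python3 - <<'E'
from h import *
im=np.load('mill.npy'); k=np.load('millk.npy',allow_pickle=True).item()
c=cv2.resize(im[165:265,220:340][:,:,::-1],None,fx=6,fy=6,interpolation=cv2.INTER_CUBIC); c=np.clip(c.astype(float)*1.2,0,255).astype(np.uint8)
cv2.imwrite('pics/mill2.png',c)
C=np.array([ray(k,u/1.4,v/1.4,.012)[:2] for u,v in [(355,192),(459,219),(416,366),(320,345)]]); print(C.round(4), C.mean(0))
for a,b in ((0,3),(1,2),(0,1),(3,2)): d=C[a]-C[b]; print(np.hypot(*d),np.degrees(np.arctan2(d[1],d[0])))
m=(im[...,0].astype(int)-im[...,2]>35)&(im.sum(2)<300); m[:130]=0;m[270:]=0;m[:,:220]=0;m[:,340:]=0
v,u=np.nonzero(m); P=np.array([ray(k,a,b,.012)[:2] for a,b in zip(u,v)]); print(len(P),cv2.minAreaRect((P*1e3).astype(np.float32)))
for d in nets.outline_of('wrist','mill')[:2]: print(d['bbox'],d['confidence'])
E
```

```text
[[ 0.6108 -0.0822]
 [ 0.6239 -0.1698]
 [ 0.4891 -0.1903]
 [ 0.4744 -0.1028]] [ 0.54955547 -0.13626524]
0.13792180777667376 8.584010334741995
0.13640035182429894 8.679108487803518
0.08854234244329531 98.51597091616232
0.08877997487542778 99.49821250087746
2917 ((549.219970703125, -135.68887329101562), (137.3457794189453, 90.53369140625), 8.59593677520752)
[278.8, 202.8, 97.4, 127.3] 0.85
[260.5, 325.4, 73.7, 67.3] 0.7
```

View pics/mill2.png

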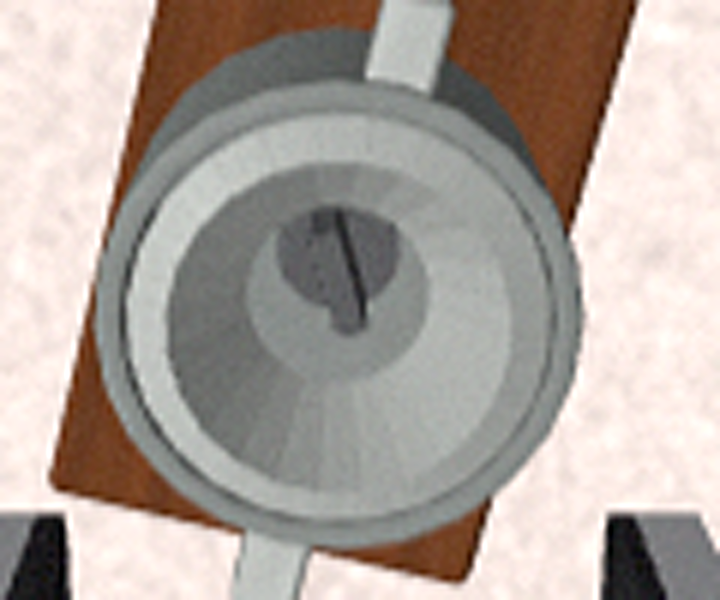

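The mill base measures 137×90 mm, which matches, with centre (0.5495,-0.136) and yaw 0.150. The tongue bar runs from (326,215) to (348,328) in the crop, which is about 0.61 rad world, or 0.46 relative to the mill. Next I'll go over the cone.

```bash
python3 - <<'E'
from h import *
k=np.load('millk.npy',allow_pickle=True).item()
print(ray(k,276.7,217.2,.079)); print(ray(k,220+(97+583)/12,165+(80+547)/12,.075))
a=ray(k,220+326/6,165+215/6,.052);b=ray(k,220+348/6,165+328/6,.052); print((a+b)/2,np.hypot(*(a-b)[:2]),np.arctan2(*(a-b)[1::-1]))
a=ray(k,220+337/6,165+210/6,.052);b=ray(k,220+363/6,165+320/6,.052); print((a+b)/2,np.hypot(*(a-b)[:2]),np.arctan2(*(a-b)[1::-1]))
go([.595,.187,.22],1.19)
E
```

```text
[ 0.55146847 -0.13564186  0.079     ]
[ 0.55030937 -0.13610585  0.075     ]
[ 0.55101347 -0.13530799  0.052     ] 0.021557379826065225 0.5837430875259785
[ 0.5530506  -0.13700066  0.052     ] 0.021123216637129776 0.6241814660928996
t 2.05 pos [ 0.5692 -0.1277  0.2428] yaw 0.395 tilt [-1.1e-03 -3.0e-04 -1.0e+00] F [ 0.54 -0.32  0.21] w 0.498 -> [[0.1812, -0.3506, 0.0283], [-0.0004, 0.0007, -0.5299]]
```

```bash

python3 -m inch '[{"dx":0.181,"dy":-0.351,"dz":0.028,"rx":0,"ry":0,"rz":-0.53},{"dx":0.181,"dy":-0.351,"dz":0.028,"rx":0,"ry":0,"rz":-0.53},{"dx":0.181,"dy":-0.351,"dz":0.028,"rx":0,"ry":0,"rz":-0.53},{"dx":0.181,"dy":-0.351,"dz":0.028,"rx":0,"ry":0,"rz":-0.53},{"dx":0.181,"dy":-0.351,"dz":0.028,"rx":0,"ry":0,"rz":-0.53}]' >/dev/null
python3 - <<'E'
from h import *
go([.595,.187,.22],1.19)
E
```

```text
t 2.55 pos [0.5891 0.1204 0.2258] yaw 1.147 tilt [ 7.e-04 -6.e-04 -1.e+00] F [0.48 0.29 0.69] w 0.499 -> [[0.079, -0.0275, 0.0072], [0.0006, 0.0002, -0.0285]]
```

```bash

python3 -m inch '[{"dx":0.077,"dy":-0.026,"dz":0.006,"rx":0,"ry":0,"rz":-0.02},{"dx":0.077,"dy":-0.026,"dz":0.006,"rx":0,"ry":0,"rz":-0.02},{"dx":0.077,"dy":-0.026,"dz":0.006,"rx":0,"ry":0,"rz":-0.02},{"dx":0.077,"dy":-0.026,"dz":0.006,"rx":0,"ry":0,"rz":-0.02}]' >/dev/null
python3 - <<'E'
from h import *
go([.595,.187,.22],1.19)
k=optics.camera_info('wrist'); im=optics.grab_frame('wrist'); np.save('cone.npy',im); np.save('conek.npy',k,allow_pickle=True)
p=proj(k,[[.595,.187,.076]])[0]; print(p)
for d in nets.outline_of('wrist','cone')[:3]: print(d['bbox'],d['confidence'])
for d in nets.outline_of('wrist','coaster')[:1]:
    v,u=np.nonzero(d['pixels']); h=cv2.convexHull(np.c_[u,v].astype(np.int32))[:,0]
    P=np.array([ray(k,a,b,.008)[:2] for a,b in h]); print('coaster',d['confidence'],cv2.minEnclosingCircle((P*1e3).astype(np.float32)))
cv2.imwrite('pics/cone1.png',cv2.resize(im[110:310,160:400][:,:,::-1],None,fx=3,fy=3,interpolation=cv2.INTER_CUBIC))
E
```

```text
t 2.95 pos [0.5962 0.1834 0.2207] yaw 1.172 tilt [-0.    -0.001 -1.   ] F [ 0.71 -0.13 -1.19] w 0.5 -> [[0.0035, -0.0031, 0.0009], [0.0002, 0.0006, -0.0119]]
[271.45492191 195.27588841]
[385.6, 138.8, 66.5, 59.7] 0.95
[159.3, 204.8, 58.8, 57.8] 0.86
[275.4, 188.1, 59.5, 55.3] 0.7
coaster 0.73 ((595.6319580078125, 179.7115020751953), 34.51163864135742)
```

View pics/cone1.png

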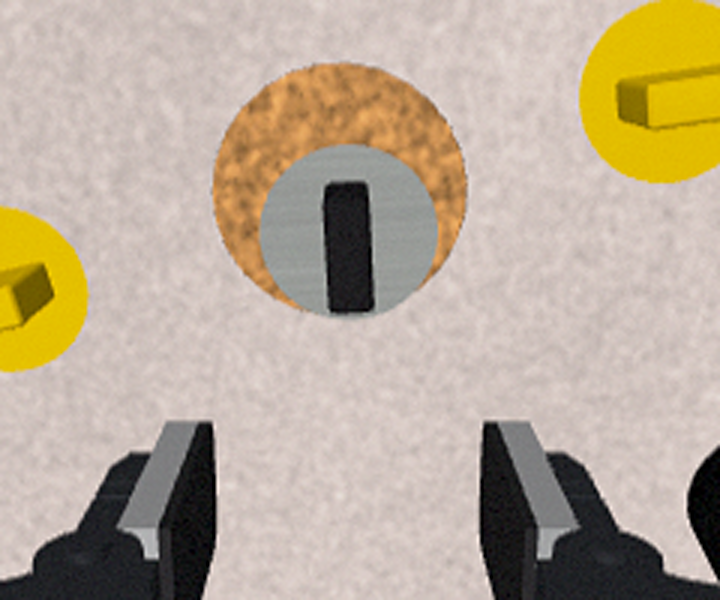

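The steel cone's disc is centred at (348,230) in the crop. The wing runs from (347,182) to (352,311), almost along tool x. Yellow look-alikes sit at both sides, clear of the fingers.

```bash
python3 - <<'E'
from h import *
k=np.load('conek.npy',allow_pickle=True).item()
f=lambda u,v,z: ray(k,160+u/3-.33,110+v/3-.33,z)
print('disc',f(348.5,230.5,.049), np.hypot(*(f(259,230,.049)-f(438,230,.049))[:2]))
a,b=f(347,182,.084),f(352,311,.084); print('wing',(a+b)/2,np.hypot(*(a-b)[:2]),np.arctan2(*(a-b)[1::-1]))
print('coaster',f(340,188,.008))
go([.595,.187,.12],1.21)
E
```

```text
disc [0.5998683  0.18805969 0.049     ] 0.05973299750729606
wing [0.60078474 0.18955202 0.084     ] 0.03927384823209823 1.210355127952579
coaster [0.60009622 0.19662629 0.008     ]
t 3.1 pos [0.5965 0.1832 0.2209] yaw 1.171 tilt [ 4.e-04 -4.e-04 -1.e+00] F [0.15 0.9  0.43] w 0.502 -> [[0.0036, -0.0036, 0.1262], [0.0004, 0.0001, -0.026]]
```

```bash

python3 -m inch '[{"dx":0.008,"dy":0.0018,"dz":0.05,"rx":0,"ry":0,"rz":-0.026},{"dx":0.008,"dy":0.0018,"dz":0.10,"rx":0,"ry":0,"rz":-0.026},{"dx":0.008,"dy":0.0018,"dz":0.15,"rx":0,"ry":0,"rz":-0.026},{"dx":0.008,"dy":0.0018,"dz":0.19,"rx":0,"ry":0,"rz":-0.026},{"dx":0.008,"dy":0.0018,"dz":0.206,"rx":0,"ry":0,"rz":-0.026}]' >/dev/null
python3 - <<'E'
from h import *
go([.6003,.1885,.056],1.21)
E
```

```text
t 3.6 pos [0.5976 0.1887 0.0516] yaw 1.211 tilt [-0.0065 -0.0015 -1.    ] F [-1.35 -0.41  0.5 ] w 0.501 -> [[0.001, 0.0032, -0.0055], [-0.0037, 0.0025, 0.0006]]
```

```bash

python3 -m inch '[{"dx":0,"dy":0,"dz":0,"rx":0,"ry":0,"rz":0},{"dx":0,"dy":0,"dz":0,"rx":0,"ry":0,"rz":0}]' >/dev/null
python3 - <<'E'
from h import *
for _ in range(1): go([.6003,.1885,.056],1.21)
E
```

```text
t 3.8 pos [0.6014 0.1903 0.0576] yaw 1.212 tilt [ 2.6e-03  4.0e-04 -1.0e+00] F [ 0.29 -0.25  0.57] w 0.502 -> [[-0.0026, -0.0005, 0.002], [0.0015, -0.0009, 0.0013]]
```

Good. Close the gripper.

```bash

Z='[{"dx":0,"dy":0,"dz":0,"rx":0,"ry":0,"rz":0}]'
python3 -m inch '[{"dx":0,"dy":0,"dz":0,"rx":0,"ry":0,"rz":0},{"dx":0,"dy":0,"dz":0,"rx":0,"ry":0,"rz":0},{"dx":0,"dy":0,"dz":0,"rx":0,"ry":0,"rz":0},{"dx":0,"dy":0,"dz":0,"rx":0,"ry":0,"rz":0},{"dx":0,"dy":0,"dz":0,"rx":0,"ry":0,"rz":0}]' -1
python3 -m inch '[{"dx":0,"dy":0,"dz":0,"rx":0,"ry":0,"rz":0},{"dx":0,"dy":0,"dz":0,"rx":0,"ry":0,"rz":0},{"dx":0,"dy":0,"dz":0,"rx":0,"ry":0,"rz":0}]'
python3 - <<'E'
from h import *
go([.6003,.1885,.056],1.21)
E
```

```text
time: 4.3
tool_pos: [0.6017, 0.1909, 0.0583]
tool_rot: [0.001, 0.822, 0.57, 0.002]
contact_force: [-0.8, -0.6, 6.6]
gripper_width: 0.15
grasp_force: 59.1
time: 4.6
tool_pos: [0.6017, 0.1909, 0.0583]
tool_rot: [0.001, 0.822, 0.57, 0.002]
contact_force: [-0.8, -0.6, 6.8]
gripper_width: 0.149
grasp_force: 59.1
t 4.6 pos [0.6017 0.1909 0.0583] yaw 1.213 tilt [ 3.8e-03  4.0e-04 -1.0e+00] F [-0.79 -0.62  6.82] w 0.149 -> [[-0.0035, -0.0006, 0.0029], [0.0022, -0.0011, 0.002]]
```

```bash

python3 -m inch '[{"dx":0,"dy":0,"dz":-0.02,"rx":0,"ry":0,"rz":0},{"dx":0,"dy":0,"dz":-0.06,"rx":0,"ry":0,"rz":0},{"dx":0,"dy":0,"dz":-0.12,"rx":0,"ry":0,"rz":0},{"dx":0,"dy":0,"dz":-0.18,"rx":0,"ry":0,"rz":0},{"dx":0,"dy":0,"dz":-0.18,"rx":0,"ry":0,"rz":0}]'
python3 - <<'E'
from h import *
go([.5508,-.1358,.2],.59)
E
```

```text
time: 5.1
tool_pos: [0.6044, 0.1917, 0.2104]
tool_rot: [0.003, 0.822, 0.57, 0.007]
contact_force: [0.8, -0.1, -1.0]
gripper_width: 0.153
grasp_force: 59.0
t 5.1 pos [0.6044 0.1917 0.2104] yaw 1.213 tilt [ 0.0158  0.0031 -0.9999] F [ 0.77 -0.15 -0.97] w 0.153 -> [[-0.407, 0.0803, 0.0107], [0.0071, -0.0083, 0.4154]]
```

```bash

python3 -m inch '[{"dx":-0.404,"dy":0.081,"dz":0.01,"rx":0,"ry":0,"rz":0.415},{"dx":-0.404,"dy":0.081,"dz":0.01,"rx":0,"ry":0,"rz":0.415},{"dx":-0.404,"dy":0.081,"dz":0.01,"rx":0,"ry":0,"rz":0.415},{"dx":-0.404,"dy":0.081,"dz":0.01,"rx":0,"ry":0,"rz":0.415},{"dx":-0.404,"dy":0.081,"dz":0.01,"rx":0,"ry":0,"rz":0.415}]' >/dev/null
python3 - <<'E'
from h import *
go([.553,-.134,.2],.59)
E
```

```text
t 5.6 pos [ 0.5589 -0.0575  0.1931] yaw 0.588 tilt [-1.1e-03  3.0e-04 -1.0e+00] F [ 0.96  0.03 -2.16] w 0.15 -> [[-0.0591, 0.0754, -0.0087], [-0.0006, 0.0005, -0.0015]]
```

```bash

python3 -m inch '[{"dx":-0.059,"dy":0.075,"dz":-0.003,"rx":0,"ry":0,"rz":0},{"dx":-0.059,"dy":0.075,"dz":-0.003,"rx":0,"ry":0,"rz":0},{"dx":-0.059,"dy":0.075,"dz":-0.003,"rx":0,"ry":0,"rz":0},{"dx":-0.059,"dy":0.075,"dz":-0.003,"rx":0,"ry":0,"rz":0},{"dx":-0.059,"dy":0.075,"dz":-0.003,"rx":0,"ry":0,"rz":0}]' >/dev/null
python3 - <<'E'
from h import *
k=optics.camera_info('wrist');im=optics.grab_frame('wrist')
cv2.imwrite('pics/hand.png',cv2.resize(im[160:400,120:440][:,:,::-1],None,fx=2.4,fy=2.4,interpolation=cv2.INTER_CUBIC))
go([.553,-.134,.2],.59); s=state(); X=s['tool_pos']
print(proj(k,[X,X-[0,0,.0093],[.5508,-.1358,.079]]))
E
```

```text
t 6.15 pos [ 0.5543 -0.1309  0.1957] yaw 0.592 tilt [-7.e-04  7.e-04 -1.e+00] F [-0.29  0.86 -3.24] w 0.156 -> [[-0.0035, 0.0023, -0.0054], [-0.0006, 0.0002, 0.0012]]
[[273.12774074 267.9684327 ]
 [273.28308915 259.98173738]
 [276.83725108 213.04681816]]
```

View pics/hand.png

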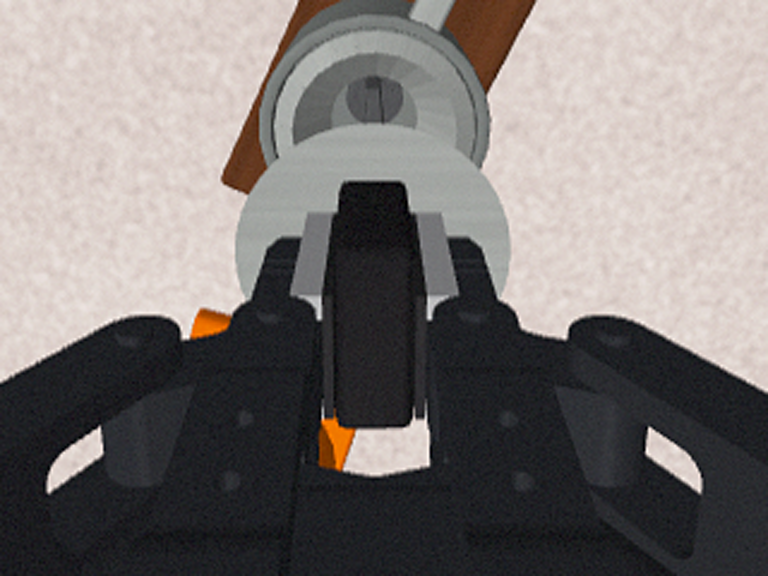

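The hand view shows the cone upright in the jaws, disc centred at column 372 with its front edge at row 123. In the cup beyond, the tongue line at (376,78)-(376,120) is parallel to tool x, so yaw ≈0.59 is about right. Now I'll work out the cone's offset in the hand.

```bash
python3 - <<'E'
from h import *
from scipy.optimize import least_squares
s=state();k=optics.camera_info('wrist'); R=rot(s).as_matrix(); X=s['tool_pos']
th=np.linspace(0,2*np.pi,720)
def f(p):
    P=X+R[:,0]*(p[0]+.03*np.cos(th))[:,None]+R[:,1]*(p[1]+.03*np.sin(th))[:,None]+R[:,2]*p[2]
    q=proj(k,P); return [q[:,0].min()-(120+235/2.4),q[:,0].max()-(120+510/2.4),q[:,1].min()-(160+123/2.4)]
print(least_squares(f,[0,0,.009],x_scale=.01).x, X)
go([.553,-.134,.2],.59)
E
```

```text
[-0.0043726   0.00091612  0.01132241] [ 0.55428493 -0.13091003  0.19569798]
t 6.15 pos [ 0.5543 -0.1309  0.1957] yaw 0.592 tilt [-7.e-04  7.e-04 -1.e+00] F [-0.29  0.86 -3.24] w 0.156 -> [[-0.0035, 0.0023, -0.0054], [-0.0006, 0.0002, 0.0012]]
```

```bash

python3 -m inch '[{"dx":-0.003,"dy":0.002,"dz":0.03,"rx":0,"ry":0,"rz":0},{"dx":-0.003,"dy":0.002,"dz":0.06,"rx":0,"ry":0,"rz":0},{"dx":-0.003,"dy":0.002,"dz":0.085,"rx":0,"ry":0,"rz":0},{"dx":-0.003,"dy":0.002,"dz":0.094,"rx":0,"ry":0,"rz":0},{"dx":-0.003,"dy":0.002,"dz":0.094,"rx":0,"ry":0,"rz":0}]' >/dev/null
for i in 1 2 3; do python3 -m inch '[{"dx":0,"dy":0,"dz":0,"rx":0,"ry":0,"rz":0}]' | grep -E 'pos|force'; done
python3 - <<'E'
from h import *
go([.5534,-.1335,.1],.59)
E
```

```text
tool_pos: [0.5541, -0.1346, 0.122]
contact_force: [-0.1, -0.0, -2.3]
grasp_force: 59.0
tool_pos: [0.5544, -0.135, 0.1227]
contact_force: [0.2, -0.3, -3.3]
grasp_force: 59.0
tool_pos: [0.5542, -0.1351, 0.1224]
contact_force: [0.0, -0.1, -2.9]
grasp_force: 59.0
t 6.95 pos [ 0.5542 -0.1351  0.1224] yaw 0.59 tilt [ 2.3e-03 -9.0e-04 -1.0e+00] F [ 0.03 -0.11 -2.87] w 0.151 -> [[0.0003, -0.0023, 0.028], [0.0013, -0.0009, 0.0003]]
```

```bash
cat > chk.py <<'E'
import sys
from h import *
s=state(); m=rot(s).as_matrix()
print(round(s['time'],2),s['tool_pos'].round(4),'yaw',round(float(np.arctan2(m[1,0],m[0,0])),3),'F',s['contact_force'].round(1),'Tz',s['ft_torque'].round(2))
sys.exit(s['contact_force'][2]>float(sys.argv[1]))
E
python3 -m inch '[{"dx":0,"dy":-0.001,"dz":0.006,"rx":0,"ry":0,"rz":0},{"dx":0,"dy":-0.002,"dz":0.011,"rx":0,"ry":0,"rz":0},{"dx":0,"dy":-0.002,"dz":0.011,"rx":0,"ry":0,"rz":0}]'  >/dev/null
D() { :; }
python3 chk.py -1 && python3 -m inch '[{"dx":0,"dy":0,"dz":0.001,"rx":0,"ry":0,"rz":0}]' >/dev/null &&
python3 chk.py -1 && python3 -m inch '[{"dx":0,"dy":0,"dz":0.001,"rx":0,"ry":0,"rz":0}]' >/dev/null &&
python3 chk.py -1 && python3 -m inch '[{"dx":0,"dy":0,"dz":0.001,"rx":0,"ry":0,"rz":0}]' >/dev/null &&
python3 chk.py -1 && python3 -m inch '[{"dx":0,"dy":0,"dz":0.001,"rx":0,"ry":0,"rz":0}]' >/dev/null &&
python3 chk.py -1 && python3 -m inch '[{"dx":0,"dy":0,"dz":0.001,"rx":0,"ry":0,"rz":0}]' >/dev/null &&
python3 chk.py -1 && python3 -m inch '[{"dx":0,"dy":0,"dz":0.001,"rx":0,"ry":0,"rz":0}]' >/dev/null &&
python3 chk.py -1 && python3 -m inch '[{"dx":0,"dy":0,"dz":0.001,"rx":0,"ry":0,"rz":0}]' >/dev/null &&
python3 chk.py -1 && python3 -m inch '[{"dx":0,"dy":0,"dz":0.001,"rx":0,"ry":0,"rz":0}]' >/dev/null
python3 chk.py 9
```

```text
7.25 [ 0.5517 -0.1332  0.111 ] yaw 0.59 F [-0.1 -0.2 -3.6] Tz [ 0.03  0.06 -0.01]
7.25 [ 0.5517 -0.1332  0.111 ] yaw 0.59 F [-0.1 -0.2 -3.6] Tz [ 0.03  0.06 -0.01]False
False
```

```bash
sed -i 's/sys.exit(\(.*\))$/sys.exit(int(\1))/' chk.py
python3 -m inch '[{"dx":0.001,"dy":0,"dz":0.001,"rx":0,"ry":0,"rz":0}]' >/dev/null &&
python3 chk.py -1 && python3 -m inch '[{"dx":0,"dy":0,"dz":0.001,"rx":0,"ry":0,"rz":0}]' >/dev/null &&
python3 chk.py -1 && python3 -m inch '[{"dx":0,"dy":0,"dz":0.001,"rx":0,"ry":0,"rz":0}]' >/dev/null &&
python3 chk.py -1 && python3 -m inch '[{"dx":0,"dy":0,"dz":0.001,"rx":0,"ry":0,"rz":0}]' >/dev/null &&
python3 chk.py -1 && python3 -m inch '[{"dx":0,"dy":0,"dz":0.001,"rx":0,"ry":0,"rz":0}]' >/dev/null &&
python3 chk.py -1 && python3 -m inch '[{"dx":0,"dy":0,"dz":0.001,"rx":0,"ry":0,"rz":0}]' >/dev/null &&
python3 chk.py -1 && python3 -m inch '[{"dx":0,"dy":0,"dz":0.001,"rx":0,"ry":0,"rz":0}]' >/dev/null
python3 chk.py 9
```

```text
7.35 [ 0.5529 -0.1331  0.111 ] yaw 0.59 F [ 1.   0.2 -1.8] Tz [-0.01  0.   -0.02]
7.45 [ 0.5532 -0.1331  0.1105] yaw 0.59 F [-0.4 -0.5 -2.7] Tz [ 0.02  0.03 -0.  ]
7.55 [ 0.5532 -0.1332  0.1097] yaw 0.59 F [ 0.9  0.3 -2.7] Tz [ 0.02 -0.04  0.  ]
7.65 [ 0.5532 -0.1332  0.1089] yaw 0.59 F [-0.6  0.3 -2. ] Tz [-0.02 -0.   -0.08]
7.75 [ 0.5531 -0.1331  0.1081] yaw 0.59 F [-0.2  0.3 -2.5] Tz [0.03 0.   0.02]
7.85 [ 0.5531 -0.1331  0.1073] yaw 0.59 F [-0.6  0.2 -1.8] Tz [-0.01  0.11  0.01]
7.95 [ 0.553  -0.1331  0.1064] yaw 0.59 F [-1.5 -0.  -3.1] Tz [0.03 0.08 0.02]
```

```bash

python3 -m inch '[{"dx":0,"dy":0,"dz":0.001,"rx":0,"ry":0,"rz":0}]' >/dev/null &&
python3 chk.py -0.5 && python3 -m inch '[{"dx":0,"dy":0,"dz":0.001,"rx":0,"ry":0,"rz":0}]' >/dev/null &&
python3 chk.py -0.5 && python3 -m inch '[{"dx":0,"dy":0,"dz":0.001,"rx":0,"ry":0,"rz":0}]' >/dev/null &&
python3 chk.py -0.5 && python3 -m inch '[{"dx":0,"dy":0,"dz":0.001,"rx":0,"ry":0,"rz":0}]' >/dev/null &&
python3 chk.py -0.5 && python3 -m inch '[{"dx":0,"dy":0,"dz":0.001,"rx":0,"ry":0,"rz":0}]' >/dev/null &&
python3 chk.py -0.5 && python3 -m inch '[{"dx":0,"dy":0,"dz":0.001,"rx":0,"ry":0,"rz":0}]' >/dev/null &&
python3 chk.py -0.5 && python3 -m inch '[{"dx":0,"dy":0,"dz":0.001,"rx":0,"ry":0,"rz":0}]' >/dev/null &&
python3 chk.py -0.5 && python3 -m inch '[{"dx":0,"dy":0,"dz":0.001,"rx":0,"ry":0,"rz":0}]' >/dev/null &&
python3 chk.py -0.5 && python3 -m inch '[{"dx":0,"dy":0,"dz":0.001,"rx":0,"ry":0,"rz":0}]' >/dev/null
python3 chk.py 9
```

```text
8.05 [ 0.553  -0.1331  0.1056] yaw 0.59 F [ 0.2  0.1 -2.7] Tz [-0.04  0.06 -0.04]
8.15 [ 0.553  -0.1331  0.1048] yaw 0.59 F [-0.2 -0.7 -2.2] Tz [0.05 0.1  0.03]
8.25 [ 0.553  -0.1331  0.104 ] yaw 0.59 F [-1.7 -0.1 -2.1] Tz [0.07 0.12 0.02]
8.35 [ 0.553  -0.1331  0.1032] yaw 0.59 F [-1.7  0.1 -1.8] Tz [0.06 0.17 0.01]
8.45 [ 0.553  -0.1331  0.1024] yaw 0.59 F [-1.3  0.4 -1.7] Tz [-0.03  0.18 -0.  ]
8.55 [ 0.5531 -0.1331  0.1016] yaw 0.59 F [-0.4 -0.  -1.4] Tz [ 0.02  0.11 -0.02]
8.65 [ 0.5531 -0.1331  0.1008] yaw 0.59 F [ 0.1  0.5 -2.7] Tz [0.06 0.14 0.06]
8.75 [ 0.5531 -0.1331  0.1   ] yaw 0.59 F [-0.7  0.2 -3. ] Tz [0.05 0.16 0.  ]
8.85 [ 0.5531 -0.1331  0.0992] yaw 0.59 F [ 0.  -0.6 -1.9] Tz [0.06 0.2  0.07]
```

```bash

python3 -m inch '[{"dx":0,"dy":0,"dz":0.001,"rx":0,"ry":0,"rz":0}]' >/dev/null &&
python3 chk.py 0.5 && python3 -m inch '[{"dx":0,"dy":0,"dz":0.001,"rx":0,"ry":0,"rz":0}]' >/dev/null &&
python3 chk.py 0.5 && python3 -m inch '[{"dx":0,"dy":0,"dz":0.001,"rx":0,"ry":0,"rz":0}]' >/dev/null &&
python3 chk.py 0.5 && python3 -m inch '[{"dx":0,"dy":0,"dz":0.001,"rx":0,"ry":0,"rz":0}]' >/dev/null &&
python3 chk.py 0.5 && python3 -m inch '[{"dx":0,"dy":0,"dz":0.001,"rx":0,"ry":0,"rz":0}]' >/dev/null &&
python3 chk.py 0.5 && python3 -m inch '[{"dx":0,"dy":0,"dz":0.001,"rx":0,"ry":0,"rz":0}]' >/dev/null &&
python3 chk.py 0.5 && python3 -m inch '[{"dx":0,"dy":0,"dz":0.001,"rx":0,"ry":0,"rz":0}]' >/dev/null &&
python3 chk.py 0.5 && python3 -m inch '[{"dx":0,"dy":0,"dz":0.001,"rx":0,"ry":0,"rz":0}]' >/dev/null
python3 chk.py 9
```

```text
8.95 [ 0.5531 -0.1331  0.0985] yaw 0.59 F [-1.3 -0.2 -1.9] Tz [0.03 0.22 0.01]
9.05 [ 0.5531 -0.1331  0.0976] yaw 0.59 F [-1.  -0.3 -2.3] Tz [ 0.02  0.21 -0.03]
9.15 [ 0.5531 -0.1331  0.0969] yaw 0.59 F [-1.6  0.6 -1.6] Tz [ 0.    0.18 -0.01]
9.25 [ 0.5531 -0.1331  0.096 ] yaw 0.59 F [-1.6  0.2 -1.8] Tz [0.01 0.2  0.02]
9.35 [ 0.5531 -0.1331  0.0953] yaw 0.59 F [-0.6  0.2 -1.9] Tz [0.05 0.22 0.05]
9.45 [ 0.5531 -0.1331  0.0944] yaw 0.59 F [-0.4  0.4 -2.6] Tz [ 0.12  0.22 -0.01]
9.55 [ 0.5531 -0.1331  0.0936] yaw 0.59 F [-1.3  0.8 -1.7] Tz [ 0.07  0.18 -0.03]
9.65 [ 0.5531 -0.1331  0.0929] yaw 0.59 F [-2.3  0.1  0.1] Tz [0.04 0.32 0.02]
```

```bash

python3 -m inch '[{"dx":0,"dy":0,"dz":0.0005,"rx":0,"ry":0,"rz":0}]' >/dev/null &&
python3 chk.py 3 && python3 -m inch '[{"dx":0,"dy":0,"dz":0.0005,"rx":0,"ry":0,"rz":0}]' >/dev/null &&
python3 chk.py 3 && python3 -m inch '[{"dx":0,"dy":0,"dz":0.0005,"rx":0,"ry":0,"rz":0}]' >/dev/null &&
python3 chk.py 3 && python3 -m inch '[{"dx":0,"dy":0,"dz":0.0005,"rx":0,"ry":0,"rz":0}]' >/dev/null
python3 chk.py 9
```

```text
9.75 [ 0.5531 -0.1331  0.0927] yaw 0.59 F [-3.7  0.6  0.9] Tz [ 0.08  0.44 -0.03]
9.85 [ 0.5531 -0.1331  0.0926] yaw 0.59 F [-3.5  1.5  2.2] Tz [ 0.15  0.62 -0.01]
9.95 [ 0.5531 -0.1332  0.0925] yaw 0.59 F [-4.8  1.7  4.4] Tz [0.21 0.9  0.07]
9.95 [ 0.5531 -0.1332  0.0925] yaw 0.59 F [-4.8  1.7  4.4] Tz [0.21 0.9  0.07]
```

```bash

python3 -m inch '[{"dx":-0.0008,"dy":-0.001,"dz":0,"rx":0,"ry":0,"rz":0},{"dx":-0.0008,"dy":-0.001,"dz":0,"rx":0,"ry":0,"rz":0}]' >/dev/null; python3 chk.py 1 ; python3 chk.py 3 && python3 -m inch '[{"dx":0,"dy":0,"dz":0.0005,"rx":0,"ry":0,"rz":0}]' >/dev/null &&
python3 chk.py 3 && python3 -m inch '[{"dx":0,"dy":0,"dz":0.0005,"rx":0,"ry":0,"rz":0}]' >/dev/null
python3 chk.py 9
```

```text
10.15 [ 0.5522 -0.133   0.0916] yaw 0.59 F [-0.2 -0.8 -0.9] Tz [-0.12  0.29 -0.03]
10.15 [ 0.5522 -0.133   0.0916] yaw 0.59 F [-0.2 -0.8 -0.9] Tz [-0.12  0.29 -0.03]
10.25 [ 0.552  -0.133   0.0911] yaw 0.59 F [-2.8 -0.8  0.1] Tz [-0.23  0.44  0.04]
10.35 [ 0.5518 -0.1331  0.0907] yaw 0.59 F [-4.2 -0.2  0.8] Tz [-0.24  0.6   0.  ]
```

```bash

python3 -m inch '[{"dx":-0.001,"dy":-0.0007,"dz":0,"rx":0,"ry":0,"rz":0},{"dx":-0.001,"dy":-0.0007,"dz":0,"rx":0,"ry":0,"rz":0}]' >/dev/null; python3 chk.py 3 && python3 -m inch '[{"dx":0,"dy":0,"dz":0.0005,"rx":0,"ry":0,"rz":0}]' >/dev/null &&
python3 chk.py 3 && python3 -m inch '[{"dx":0,"dy":0,"dz":0.0005,"rx":0,"ry":0,"rz":0}]' >/dev/null
python3 chk.py 9
```

```text
10.55 [ 0.5513 -0.1329  0.0907] yaw 0.59 F [-0.9 -2.  -1.6] Tz [-0.28  0.05 -0.  ]
10.65 [ 0.5514 -0.1329  0.0906] yaw 0.59 F [-0.9 -1.8 -0.9] Tz [-0.31  0.16 -0.05]
10.75 [ 0.5513 -0.133   0.0903] yaw 0.59 F [-1.9 -2.2  0. ] Tz [-0.41  0.28  0.02]
```

```bash

python3 -m inch '[{"dx":-0.0008,"dy":0.0005,"dz":0,"rx":0,"ry":0,"rz":0},{"dx":-0.0008,"dy":0.0005,"dz":0,"rx":0,"ry":0,"rz":0}]' >/dev/null; python3 chk.py 3 && python3 -m inch '[{"dx":0,"dy":0,"dz":0.0005,"rx":0,"ry":0,"rz":0}]' >/dev/null &&
python3 chk.py 3 && python3 -m inch '[{"dx":0,"dy":0,"dz":0.0005,"rx":0,"ry":0,"rz":0}]' >/dev/null
python3 chk.py 3 && python3 -m inch '[{"dx":0,"dy":0,"dz":0.0005,"rx":0,"ry":0,"rz":0}]' >/dev/null
python3 chk.py 9
```

```text
10.95 [ 0.5511 -0.1333  0.0901] yaw 0.59 F [ 0.1 -1.2 -1.8] Tz [-0.13 -0.07  0.05]
11.05 [ 0.5511 -0.1334  0.0899] yaw 0.59 F [-0.8 -0.4  0.7] Tz [-0.06  0.11  0.02]
11.15 [ 0.5511 -0.1334  0.0898] yaw 0.59 F [-1.4 -0.6  2.2] Tz [-0.02  0.23 -0.01]
11.25 [ 0.5512 -0.1334  0.0897] yaw 0.59 F [-2.8  0.9  5.1] Tz [0.07 0.35 0.03]
```

```bash

python3 -m inch '[{"dx":-0.0005,"dy":-0.0005,"dz":0,"rx":0,"ry":0,"rz":0},{"dx":-0.0005,"dy":-0.0005,"dz":0,"rx":0,"ry":0,"rz":0}]' >/dev/null; python3 chk.py 6 && python3 -m inch '[{"dx":0,"dy":0,"dz":0.0005,"rx":0,"ry":0,"rz":0}]' >/dev/null
python3 chk.py 6 && python3 -m inch '[{"dx":0,"dy":0,"dz":0.0005,"rx":0,"ry":0,"rz":0}]' >/dev/null
python3 chk.py 9
```

```text
11.45 [ 0.5511 -0.1334  0.0897] yaw 0.59 F [-0.2 -0.3  3.7] Tz [ 0.08 -0.05  0.01]
11.55 [ 0.5511 -0.1335  0.0896] yaw 0.59 F [-1.2  0.6  7.3] Tz [ 0.11  0.16 -0.03]
11.55 [ 0.5511 -0.1335  0.0896] yaw 0.59 F [-1.2  0.6  7.3] Tz [ 0.11  0.16 -0.03]
```

```bash

python3 -m inch '[{"dx":0,"dy":0,"dz":0.0003,"rx":0,"ry":0,"rz":0}]' >/dev/null; python3 chk.py 10
python3 -m inch '[{"dx":0,"dy":0,"dz":0,"rx":0,"ry":0,"rz":0},{"dx":0,"dy":0,"dz":0,"rx":0,"ry":0,"rz":0},{"dx":0,"dy":0,"dz":0,"rx":0,"ry":0,"rz":0}]'>/dev/null; python3 chk.py 10
```

```text
11.65 [ 0.5511 -0.1334  0.0896] yaw 0.59 F [-0.8  1.5  7.8] Tz [ 0.21  0.23 -0.02]
11.95 [ 0.5511 -0.1334  0.0896] yaw 0.59 F [-1.4  1.7  6.4] Tz [ 0.15  0.18 -0.01]
```

```bash

python3 -m inch '[{"dx":0,"dy":0,"dz":0.0003,"rx":0,"ry":0,"rz":0}]' >/dev/null; python3 chk.py 8.5 && python3 -m inch '[{"dx":0,"dy":0,"dz":0.0002,"rx":0,"ry":0,"rz":0}]' >/dev/null; python3 chk.py 10
python3 -m inch '[{"dx":0,"dy":0,"dz":0,"rx":0,"ry":0,"rz":0},{"dx":0,"dy":0,"dz":0,"rx":0,"ry":0,"rz":0},{"dx":0,"dy":0,"dz":0,"rx":0,"ry":0,"rz":0}]'>/dev/null; python3 chk.py 10
```

```text
12.05 [ 0.5511 -0.1334  0.0896] yaw 0.59 F [-2.   1.1  8.5] Tz [ 0.26  0.34 -0.02]
12.15 [ 0.5511 -0.1334  0.0895] yaw 0.59 F [-2.6  2.   9.8] Tz [ 0.27  0.38 -0.01]
12.45 [ 0.5511 -0.1334  0.0896] yaw 0.59 F [-2.4  1.2  9.1] Tz [0.18 0.33 0.06]
```

```bash

python3 -m inch '[{"dx":0,"dy":0,"dz":-0.0006,"rx":0,"ry":0,"rz":0}]' >/dev/null; python3 chk.py 10
python3 -m inch '[{"dx":0,"dy":0.0002,"dz":0,"rx":0,"ry":0,"rz":0.035},{"dx":0,"dy":0.0004,"dz":0,"rx":0,"ry":0,"rz":0.07}]' >/dev/null; python3 chk.py 8
```

```text
12.55 [ 0.5511 -0.1334  0.0896] yaw 0.59 F [-0.1  0.7  5. ] Tz [ 0.13 -0.02  0.06]
12.75 [ 0.5513 -0.1339  0.0896] yaw 0.484 F [-0.5  1.   6. ] Tz [0.05 0.05 0.1 ]
```

```bash

python3 -m inch '[{"dx":0,"dy":0.0002,"dz":0,"rx":0,"ry":0,"rz":0.035},{"dx":0,"dy":0.0004,"dz":0,"rx":0,"ry":0,"rz":0.07}]' >/dev/null; python3 chk.py 8 && 
python3 -m inch '[{"dx":0,"dy":0.0002,"dz":0,"rx":0,"ry":0,"rz":0.035},{"dx":0,"dy":0.0004,"dz":0,"rx":0,"ry":0,"rz":0.07}]' >/dev/null; python3 chk.py 8
```

```text
12.95 [ 0.5515 -0.1343  0.0896] yaw 0.379 F [-0.8  0.3  5.4] Tz [-0.09  0.03  0.08]
13.15 [ 0.5516 -0.1347  0.0896] yaw 0.274 F [-0.4 -0.9  5.6] Tz [-0.14  0.07  0.1 ]
```

```bash

python3 -m inch '[{"dx":0,"dy":0.0001,"dz":0,"rx":0,"ry":0,"rz":0.045},{"dx":0,"dy":0.0002,"dz":0,"rx":0,"ry":0,"rz":0.084},{"dx":0,"dy":0.0002,"dz":0,"rx":0,"ry":0,"rz":0.084}]' >/dev/null; python3 chk.py 8
python3 - <<'E'
from h import *
k=optics.camera_info('wrist'); im=optics.grab_frame('wrist')
cv2.imwrite('pics/line.png',cv2.resize(im[120:330,160:400][:,:,::-1],None,fx=2.8,fy=2.8,interpolation=cv2.INTER_CUBIC))
E
```

```text
13.45 [ 0.5517 -0.1353  0.0896] yaw 0.148 F [ 0.2 -1.4  5.8] Tz [-0.34  0.06  0.01]
```

View pics/line.png

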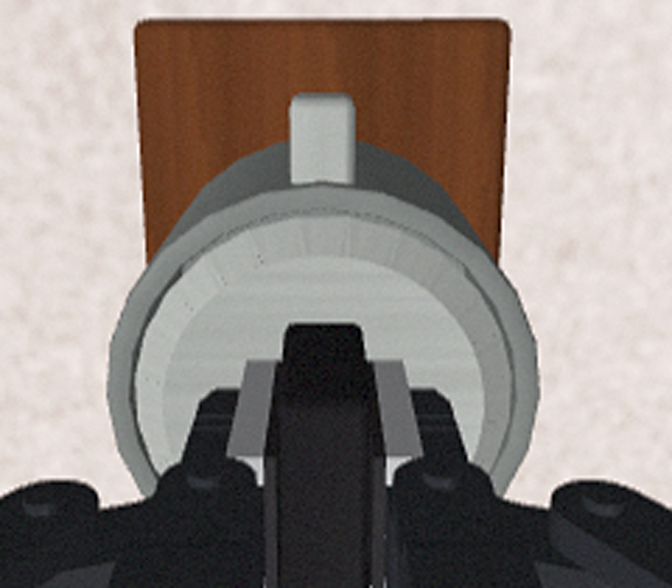

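The wrist picture shows the wing at (322,330), in line with the ear at (322,140) and square to the base edges. The disc sits in the cup mouth at the same depth in the hand as before (no slip), which agrees with TCP z 0.0896, so it is home. Now I'll swing back out.

```bash

python3 -m inch '[{"dx":0,"dy":0.0001,"dz":0,"rx":0,"ry":0,"rz":-0.035},{"dx":0,"dy":-0.0001,"dz":0,"rx":0,"ry":0,"rz":-0.07}]' >/dev/null; python3 chk.py 9 && 
python3 -m inch '[{"dx":0,"dy":-0.0002,"dz":0,"rx":0,"ry":0,"rz":-0.035},{"dx":0,"dy":-0.0004,"dz":0,"rx":0,"ry":0,"rz":-0.07}]' >/dev/null; python3 chk.py 9 &&
python3 -m inch '[{"dx":0,"dy":-0.0002,"dz":0,"rx":0,"ry":0,"rz":-0.035},{"dx":0,"dy":-0.0004,"dz":0,"rx":0,"ry":0,"rz":-0.07}]' >/dev/null; python3 chk.py 9
```

```text
13.7 [ 0.5516 -0.1348  0.0896] yaw 0.256 F [-0.5 -0.6  6.4] Tz [-0.02  0.13 -0.08]
13.9 [ 0.5515 -0.1343  0.0896] yaw 0.361 F [-0.4 -0.2  5.9] Tz [-0.01  0.09 -0.05]
14.1 [ 0.5514 -0.1339  0.0896] yaw 0.466 F [-0.1  1.   6.8] Tz [ 0.03  0.15 -0.12]
```

```bash

python3 -m inch '[{"dx":0,"dy":-0.0002,"dz":0,"rx":0,"ry":0,"rz":-0.035},{"dx":0,"dy":-0.0004,"dz":0,"rx":0,"ry":0,"rz":-0.07}]' >/dev/null; python3 chk.py 9 && 
python3 -m inch '[{"dx":0,"dy":-0.0002,"dz":0,"rx":0,"ry":0,"rz":-0.035},{"dx":0,"dy":-0.0004,"dz":0,"rx":0,"ry":0,"rz":-0.07}]' >/dev/null; python3 chk.py 9 &&
python3 -m inch '[{"dx":0,"dy":-0.0002,"dz":0,"rx":0,"ry":0,"rz":-0.035},{"dx":0,"dy":-0.0004,"dz":0,"rx":0,"ry":0,"rz":-0.07},{"dx":0,"dy":-0.0004,"dz":0,"rx":0,"ry":0,"rz":-0.085}]' >/dev/null; python3 chk.py 9
```

```text
14.3 [ 0.5511 -0.1335  0.0896] yaw 0.571 F [-1.4  0.6  7.1] Tz [ 0.04  0.18 -0.12]
14.5 [ 0.5509 -0.1331  0.0895] yaw 0.676 F [-1.5  1.3  6.7] Tz [ 0.1   0.17 -0.16]
14.8 [ 0.5506 -0.1327  0.0895] yaw 0.803 F [-1.1  1.7  8.8] Tz [ 0.24  0.36 -0.17]
```

```bash

python3 -m inch '[{"dx":-0.0003,"dy":-0.0003,"dz":-0.0007,"rx":0,"ry":0,"rz":0},{"dx":-0.0003,"dy":-0.0003,"dz":-0.0007,"rx":0,"ry":0,"rz":0}]' >/dev/null; python3 chk.py 9 &&
python3 -m inch '[{"dx":0,"dy":0,"dz":0,"rx":0,"ry":0,"rz":0},{"dx":0,"dy":0,"dz":0,"rx":0,"ry":0,"rz":0},{"dx":0,"dy":0,"dz":0,"rx":0,"ry":0,"rz":0},{"dx":0,"dy":0,"dz":0,"rx":0,"ry":0,"rz":0},{"dx":0,"dy":0,"dz":0,"rx":0,"ry":0,"rz":0}]' -0.2; python3 chk.py 9
```

```text
15.0 [ 0.5505 -0.1327  0.0896] yaw 0.802 F [0.7 1.2 5.7] Tz [ 0.29 -0.26  0.01]
time: 15.5
tool_pos: [0.5495, -0.1329, 0.0886]
tool_rot: [-0.0, 0.921, 0.39, -0.0]
contact_force: [0.2, -0.3, -0.9]
gripper_width: 0.401
grasp_force: 0.0
15.5 [ 0.5495 -0.1329  0.0886] yaw 0.802 F [ 0.2 -0.3 -0.9] Tz [ 0.03  0.02 -0.01]
```

Released with no contact. I'll rise straight up and check.

```bash

python3 -m inch '[{"dx":0,"dy":0,"dz":-0.02,"rx":0,"ry":0,"rz":0},{"dx":0,"dy":0,"dz":-0.06,"rx":0,"ry":0,"rz":0},{"dx":0,"dy":0,"dz":-0.12,"rx":0,"ry":0,"rz":0},{"dx":0,"dy":0,"dz":-0.18,"rx":0,"ry":0,"rz":0},{"dx":0,"dy":0,"dz":-0.18,"rx":0,"ry":0,"rz":0}]'
python3 -m inch '[{"dx":0,"dy":0,"dz":0,"rx":0,"ry":0,"rz":0},{"dx":0,"dy":0,"dz":0,"rx":0,"ry":0,"rz":0}]' >/dev/null
python3 - <<'E'
from h import *
k=optics.camera_info('wrist'); im=optics.grab_frame('wrist')
cv2.imwrite('pics/end.png',cv2.resize(im[130:290,190:370][:,:,::-1],None,fx=3.7,fy=3.7,interpolation=cv2.INTER_CUBIC))
go([.55,-.135,.23],.8)
print((proj(k,[[.5508,-.1358,.081],[.5508,-.1358,.116]])-[190,130])*3.7)
a=np.array([.5508,-.1358]);d=np.array([np.cos(.8),np.sin(.8)])*.018
for z in (.116,.123): print(z,(proj(k,[[*(a+d),z],[*(a-d),z]])-[190,130])*3.7)
E
```

```text
time: 16.0
tool_pos: [0.5539, -0.1344, 0.2441]
tool_rot: [0.006, 0.921, 0.39, 0.006]
contact_force: [1.1, -0.4, 0.7]
gripper_width: 0.401
grasp_force: 0.0
t 16.25 pos [ 0.5488 -0.1325  0.2313] yaw 0.802 tilt [-0.0027  0.001  -1.    ] F [0.23 0.48 0.39] w 0.401 -> [[-0.0012, 0.0032, 0.0016], [-0.0018, 0.0008, 0.0012]]
[[325.96978951 252.83116111]
 [326.95927402 288.41430915]]
0.116 [[327.27965562 210.34933724]
 [326.65028586 363.70312546]]
0.123 [[327.52114448 216.66601483]
 [326.86694184 373.69446579]]
```

View pics/end.png

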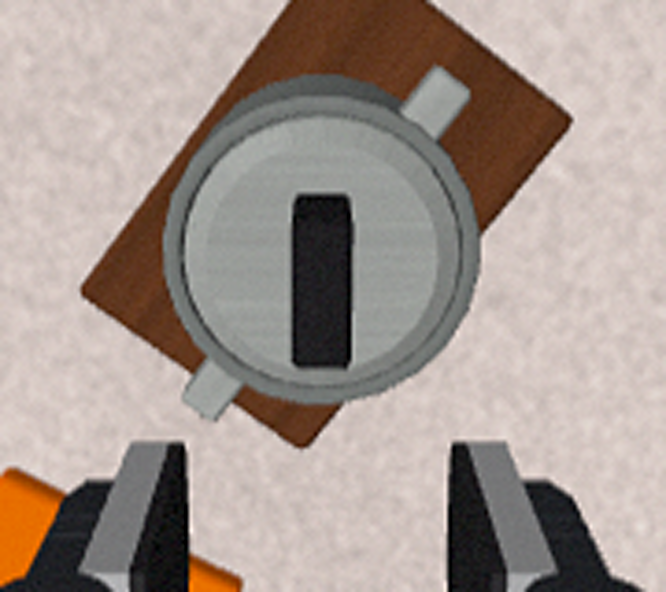

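The cone sits upright and concentric in the cup at (322,248). Its wing, at (322,280), stands about 37° off the base axis, and the gripper is clear. I'll hand in.

```bash
python3 -c "
from plant import ticket
print(ticket.job_done())"
```

```text
the job is handed in; nothing more can be done
None
```

The job is handed in at about 16 s: the cone is home in the grey mill, pressed in at 9–10 N by the wrist reading (about 12 N on the cup with the cone's own weight), swung into line with the base and back out about 37°, and left upright and let go; I touched nothing else.

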